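# Tap a flanged bearing cup square into a gimbal base

### The job

The flanged steel bearing cup is only started in the bore of the clamped gimbal base and stands proud and a little crooked. Take the nylon-faced mallet and tap the cup home with one of its yellow faces, a few millimetres at a time and alternately on opposite sides of the flange so that it never leans more than about 4 degrees, until the flange lies flat on the housing all round. Then stand the mallet back on a face on the black rubber mat; never push the cup with the gripper, and leave the other things on the table where they are.

Things in the scene. Friction and masses are not known exactly. Their poses are not given: they have to be found in the camera images.
- base: Gimbal azimuth base, fixed: round steel plate, 150 mm diameter, 20 mm thick, with an upright black-anodised barrel of 130 mm diameter that ends in a flat ring face 70 mm above the table, bored 87 mm. Two black clamps at its own +x and -x sides reach 121 mm from the axis, 38 mm up. Origin on the bore axis at table height. Yaw varies; it stands left or right of the centre line, the mat on the other side
- bore (a point): Centre of the bore's mouth, on the axis, level with the barrel's top face (70 mm above the table); axes as the base.
- cup_top (a point): Centre of the top face of the cup's flange, on the cup's axis (z). It is 6 mm above point bore when the cup is home (flange underside on the barrel's face), 16 to 20 mm above it at the start; so the flange's top face is 76 mm above the table when home
- cup: Flanged steel bearing cup: flange 110 mm outside, 68 mm inside diameter, 6 mm thick; spigot of 86 mm below it in the bore. Origin at the centre of the flange's underside. Tight fit, stays where left, no spring back: 3 N starts it, 6 to 14 N drives it at 30 to 80 mm/s. Pushed down 45 mm off the axis, that place sinks, the middle sinks a third as far and the opposite edge rises a third
- cup_lean_x (a joint): Lean of the cup about the base's x axis, rad; positive: the edge on the base's +y side is higher. Starts within 0.025 of 0.
- cup_lean_y (a joint): Lean of the cup about the base's y axis, rad; positive: the edge on the base's +x side is lower. Starts within 0.025 of 0.
- mat: Black rubber mat, 200 x 110 x 4 mm, fixed flat on the table. Origin at the centre of its underside, x along its length.
- mallet: Loose mallet, 0.5 kg, stands on one of its two yellow nylon faces (36 mm diameter). Upright head 80 mm long: nylon 0 to 17 and 63 to 80 mm up, between them a steel block 40 x 40 mm with flat sides. Level handle along its +x, axis 40 mm up: 18 mm neck, red grip of 26 mm from 58 to 150 mm off the head axis. Origin: centre of the lower face, z up. Mass in the head. Handle starts within 0.6 rad of world +x
- lens_post: Loose bystander: round lens mount of 60 mm diameter on a post with a 60 x 60 mm foot, 169 mm high. It and the lens tube stand close beside the base, one on its +y and one on its -y side, about 135 mm from the bore axis. Origin under the foot
- lens_tube: Loose bystander: black lens tube, 56 mm diameter, 130 mm high, standing beside the base. Origin under it.
- mirror_post: Loose bystander beyond the base or the mat: square mirror mount of 52 mm on a post with a 60 x 60 mm foot, 162 mm high. Origin under the foot.
- solvent_bottle: Loose bystander beyond the base or the mat: white bottle, 66 mm diameter, 170 mm high. Origin under it.
- grease_jar: Loose bystander near the robot: jar, 70 mm diameter, 65 mm high. Origin under it.
- spare_ring: Loose bystander near the robot: steel ring lying flat, 90 mm diameter, 18 mm high. Origin under it.
- caliper: Loose bystander at the left: caliper lying flat, 200 mm long, 15 mm high. Origin at its middle, on the table.
There are look-alikes about, which are no part of the job. What is shaped like the mallet but orange or pink is not meant.

How it is judged:
By the outcome, as a careful person would: the job done as asked, in the order asked, and still so for the second after the job is handed in, with the robot touching nothing.
It also fails if it takes over 72 s, if anything falls off the work surface, if the arm or the gripper's body presses on something with over 40 N, if the wrist force passes 120 N, or if a joint passes its speed limit or range.

### The arm

A 6-joint arm with a two-finger parallel gripper is mounted at the origin on the work surface. World frame = base frame: x ahead of the robot, y to its left, z up, the work surface at z = 0. Lengths are in m, angles in rad, forces in N, time in s.
With the tool pointing down it reaches from about 0.275 to 0.75 m from the base axis. Payload 10.2 kg.
Tool frame: the origin (TCP) lies between the finger pads; the fingertips stand 19 mm ahead of it and the grasp point (between the pads) is the TCP (ctrl.finger_overhang is the distance from the TCP to the fingertips, in m); x points along the fingers, z is the direction in which the jaws open and shut, and the axes are right-handed (so a half turn about x gives the same grasp; the last joint's range is limited). The gripper opens to 85 mm and grips with 20 to 120 N. Pads are 22 mm wide; open, the fingers measure 114 mm over their backs; the gripper's body (76 mm by 85 mm) begins 54 mm behind the grasp point. The pads swing forward as they close: fully open they stand 13 mm farther back than shut.
Start: joints at [0.906, 0.313, 1.498, -0, 1.331, -0.223], TCP at [0.224, 0.475, 0.25] pointing down, gripper open.
Joint ranges: [-2.94, 2.94], [-0.97, 2.17], [0.19, 2.56], [-1.23, 4.37], [0.02, 3.11], [-2.88, 2.88]. Speed limits (rad/s): [2.39, 2.39, 3.01, 3.14, 3.14, 3.14].

### API

Orientations are given as a unit quaternion [x, y, z, w].
In Python, from workcell import ctrl gives the robot as it stands.
- The arm moves only by the shell command python3 -m handwheel 'ROWS' [FORCE]. ROWS is a JSON object of lists of equal length, an entry for each row: "gripper": the gripper command: -1 is fully open, 1 is shut, values between are in proportion; "delta_pos": the shift along the tool's x, y, z in mm, a list of three; "twist": the turn about the tool's x in degrees. In form: {"gripper": [gripper, ...], "delta_pos": [[x, y, z], ...], "twist": [twist, ...]}. A call has 1 to 12 rows; each row is the pose to reach, as a shift and turn from the pose commanded when the call began, along the tool's axes at that moment; what a row does not reach only later rows make up. A row lasts 1/12 s, in which the tool goes at most 41.7 mm and 7.16 degrees, less where a joint would pass 70% of its speed; a pose out of reach is approached as far as the arm can. A call with a gripper value outside its range is refused whole. The fingers move at their own pace and stop on an object; FORCE is the grip in N (left out, the last holds). Time passes only in rows, so rows that repeat a pose let the fingers close. It gives the time, the measured TCP pose, the force and the opening at its end, in the units of the state.
- ctrl.state(): the state, without advancing time (a new reading comes with each control period).
- ctrl.camera(name): name is "scene" or "top"; returns a dict with "image" (420x560x3 uint8, blue, green, red), "mtx" (3x3 intrinsics, pixels), "R" (3x3) and "t" (3): a world point X has camera coordinates R X + t. Camera axes: x right, y down, z forward; pixel columns grow to the right and rows downward; lengths in m; the calibration is good to about 2 mm. A picture is of the moment at which its call begins. There is no depth.
- ctrl.finish_job(): hands the job in, once; it reports no verdict.
The state is a dict: "time_s": time; "joint_pos": joint angles; "qvel": joint speeds; "tau": joint torques, N m; "tcp_pos": TCP position; "tcp_rot": TCP orientation; "wrist_force": force on the tool from outside, world axes, zero at the start; "ft_torque": the same for the moment, N m; "grip_width": opening from 0.0 (shut) to 1.0 (fully open).
Only numpy, scipy, OpenCV 4.12 (cv2) and the standard library are available. Lean on these libraries where they do the work, as an engineer would, in place of code of your own. Each camera call takes 0.05 s, during which the arm holds its last target. There are 200 camera calls.

## Working session

There is one attempt and no reset: what is moved stays moved. The work goes in short steps, Python scripts to look and compute and a shell command to move; the robot and the scene stay as the last step left them, time stands still between calls to the robot, and variables do not carry over. Pictures are saved under pics/ and viewed, about 8 in all and at most 12, crops included, and the job is handed in when it is done.

```bash
mkdir -p pics
cat > h.py <<'E'
import numpy as np, cv2
from workcell import ctrl
def ray(c,u,v):
    K,R,t=[np.array(c[k],float) for k in("mtx","R","t")]
    d=R.T@np.linalg.solve(K,[u,v,1.]); return -R.T@t.ravel(), d
def onz(c,u,v,z):
    o,d=ray(c,u,v); return o+d*(z-o[2])/d[2]
def proj(c,X):
    p=np.array(c["R"])@np.array(X,float)+np.array(c["t"]).ravel(); p=np.array(c["mtx"])@p; return p[:2]/p[2]
E
python3 - <<'E'
from h import *
import pickle
for n in("scene","top"):
    c=ctrl.camera(n); pickle.dump(c,open(n+"0.pkl","wb")); cv2.imwrite(f"pics/{n}0.png",c["image"]); print(n,ray(c,280,210))
print(ctrl.state())
E
```

```text
scene (array([1.41314319, 1.2989041 , 1.19081883]), array([-0.43952052, -0.70331522, -0.55873551]))
top (array([ 0.32193845, -0.06776756,  1.38435718]), array([ 0.17171712, -0.00574242, -0.98517965]))
{'time_s': 0.1, 'joint_pos': array([ 9.05603029e-01,  3.13377823e-01,  1.49837706e+00, -1.18298778e-05,
        1.33102316e+00, -2.23404734e-01]), 'qvel': array([ 0.00116443, -0.00287039, -0.00139857, -0.00010831,  0.00066306,
        0.00120036]), 'tau': array([ 1.32685473e-03, -4.12903583e+01, -2.60140657e+01, -1.80899247e-04,
        3.03463596e-03,  1.73121686e-05]), 'tcp_pos': array([0.22434347, 0.47440835, 0.2497946 ]), 'tcp_rot': array([-0.37844462,  0.59779504,  0.37815657,  0.59700785]), 'wrist_force': array([-1.19134339, -0.13268712, -0.13829737]), 'ft_torque': array([ 0.01821652, -0.05536881, -0.03299271]), 'grip_width': 0.9989170914584454}
```

View pics/scene0.png

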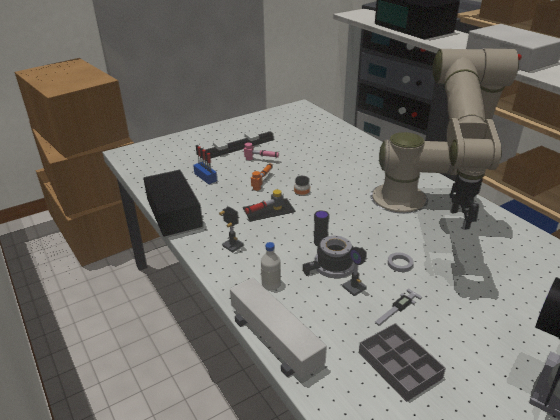

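View pics/top0.png

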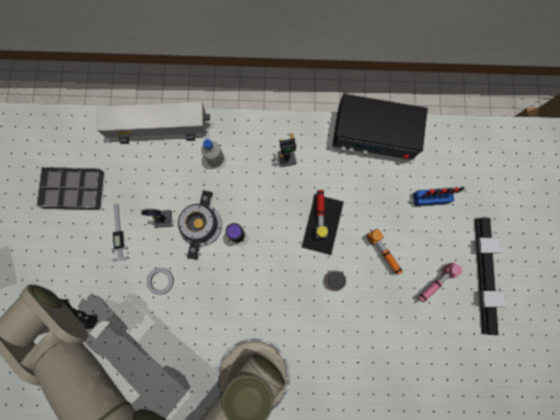

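The mallet meant is the one with yellow faces and a red handle, standing on the mat (top view ~(322,232)). The orange one (376,237) and the pink one (453,270) are the look-alikes. The base and cup are at (199,223), with the tube at (234,233), the lens post at (160,216), the bottle at (210,152) and the mirror at (287,148). I'll confirm this with a crop and measure.

```bash
cat > m.py <<'E'
from h import *
import pickle
c=pickle.load(open("top0.pkl","rb")); im=c["image"]; hsv=cv2.cvtColor(im,cv2.COLOR_BGR2HSV)
def mask(lo,hi,box):
    m=cv2.inRange(hsv,lo,hi); z=np.zeros_like(m); x0,y0,x1,y1=box; z[y0:y1,x0:x1]=m[y0:y1,x0:x1]; return z
def blob(m):
    n,l,s,ce=cv2.connectedComponentsWithStats(m); i=1+np.argmax(s[1:,4]); return ce[i],s[i],(l==i)
B=(290,170,360,270)
y,s,_=blob(mask((20,120,90),(35,255,255),B)); print("yellow",y,s,onz(c,*y,.084))
r,s,lm=blob(mask((0,120,60),(8,255,255),B)|mask((172,120,60),(180,255,255),B)); print("red",r,s,onz(c,*r,.048))
k,s,lm=blob(mask((0,0,0),(180,120,45),B)|mask((0,120,60),(35,255,255),B)); 
cn=cv2.findContours(lm.astype(np.uint8),0,1)[0][0]; q=cv2.boxPoints(cv2.minAreaRect(cn)); print("mat",[onz(c,*p,.004).round(4)[:2] for p in q])
g=im[165:285,140:380]; cv2.imwrite("pics/crop.png",cv2.resize(g,None,fx=3.3,fy=3.3,interpolation=cv2.INTER_CUBIC))
for n,p,z in(("cup",(199.5,223),.088),("post",(163,216),0),("tube",(235,233),.13),("bottle",(209,145),.17),("clampA",(207,194),.03),("clampB",(193,256),.03)): print(n,onz(c,*p,z).round(3))
R=__import__("scipy.spatial.transform",fromlist=["Rotation"]).Rotation.from_quat(ctrl.state()["tcp_rot"]).as_matrix(); print(R.round(3))
E
python3 m.py
```

```text
yellow [321.89795918 231.13265306] [317 226  11  11  98] [ 0.48054081 -0.21675631  0.084     ]
red [320.35882353 203.08235294] [317 190   8  26 170] [ 0.58273838 -0.21504402  0.048     ]
mat [array([ 0.4339, -0.1574]), array([ 0.6335, -0.2023]), array([ 0.6118, -0.3019]), array([ 0.413 , -0.2546])]
cup [0.497 0.191 0.088]
post [0.531 0.339 0.   ]
tube [0.462 0.067 0.13 ]
bottle [0.74  0.159 0.17 ]
clampA [0.609 0.182 0.03 ]
clampB [0.391 0.218 0.03 ]
[[-0.001 -0.904  0.428]
 [-0.001  0.428  0.904]
 [-1.     0.    -0.001]]
```

View pics/crop.png

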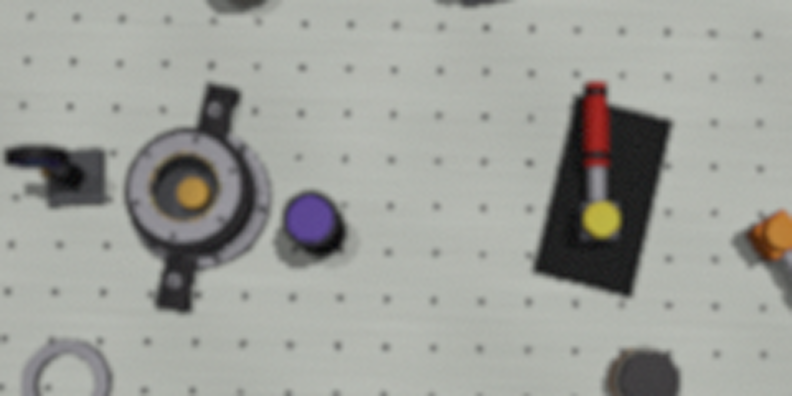

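The crop shows the yellow head at (601,219), with the neck and red grip running up to (596,85): this is the mallet on the black mat. The cup flange ring is centred near crop (185,187), with the clamps at (218,108) and (177,283). Next I move above the mallet and refine the cup centre.

```bash
python3 -m handwheel '{"gripper":[-1,-1,-1,-1,-1,-1,-1,-1,-1,-1,-1,-1],"delta_pos":[[0,-527,-515],[0,-527,-515],[0,-527,-515],[0,-527,-515],[0,-527,-515],[0,-527,-515],[0,-527,-515],[0,-527,-515],[0,-527,-515],[0,-527,-515],[0,-527,-515],[0,-527,-515]],"twist":[-26.3,-26.3,-26.3,-26.3,-26.3,-26.3,-26.3,-26.3,-26.3,-26.3,-26.3,-26.3]}' 110
cat > cup.py <<'E'
from h import *
import pickle
c=pickle.load(open("top0.pkl","rb")); g=cv2.cvtColor(c["image"],cv2.COLOR_BGR2GRAY)
# radial edge from flange (bright) to dark barrel, on the right/lower sides; plus inner hole
c0=np.array([195.9,221.8]); s=cv2.resize(g,None,fx=4,fy=4,interpolation=cv2.INTER_CUBIC).astype(float)
P=[]
for a in np.linspace(-1.2,1.9,60):
    r=np.arange(14,23,.25); pts=c0+np.outer(r,[np.cos(a),np.sin(a)]); q=pts*4+1.5
    v=cv2.remap(s.astype(np.float32),q[:,:1].astype(np.float32),q[:,1:].astype(np.float32),1).ravel()
    d=np.diff(cv2.GaussianBlur(v[None],(1,1),0).ravel()); i=np.argmin(d)
    if d[i]<-3:P.append(onz(c,*(pts[i]+pts[i+1])/2,.088)[:2])
P=np.array(P)
from scipy.optimize import least_squares as L
f=L(lambda x:np.hypot(*(P-x[:2]).T)-x[2],[.5,.2,.055],loss="soft_l1",f_scale=.001); print(len(P),f.x,f.cost, np.abs(f.fun).mean(), onz(c,*c0,.088))
E
python3 cup.py
```

```text
time_s: 1.1
tcp_pos: [0.3921, 0.0217, 0.2504]
tcp_rot: [0.504, -0.496, -0.504, -0.496]
wrist_force: [0.9, -0.4, 0.1]
grip_width: 1.0
60 [0.50323733 0.20498303 0.05675863] 2.0074198274938254e-05 0.0007728504467171752 [0.50117464 0.20275868 0.088     ]
```

```bash
python3 -m handwheel '{"gripper":[-1,-1,-1,-1,-1,-1,-1,-1,-1,-1],"delta_pos":[[0,-85,-240],[0,-85,-240],[0,-85,-240],[0,-85,-240],[0,-85,-240],[0,-85,-240],[0,-85,-240],[60,-85,-240],[90,-85,-240],[90,-85,-240]],"twist":[0,0,0,0,0,0,0,0,0,0]}'
python3 - <<'E'
from h import *
c=ctrl.camera("scene"); cv2.imwrite("pics/s1.png",cv2.resize(c["image"][140:260,200:360],None,fx=4,fy=4,interpolation=cv2.INTER_CUBIC))
s=ctrl.state(); print(s["tcp_pos"],s["joint_pos"])
E
```

```text
time_s: 1.93
tcp_pos: [0.4785, -0.2129, 0.1543]
tcp_rot: [-0.5, 0.496, 0.508, 0.495]
wrist_force: [-1.3, 1.3, -1.2]
grip_width: 1.001
[ 0.47938729 -0.21332726  0.15654471] [-6.42185245e-01  4.09292854e-01  1.62060899e+00 -1.22407591e-05
  1.12041352e+00 -2.23011409e+00]
```

View pics/s1.png

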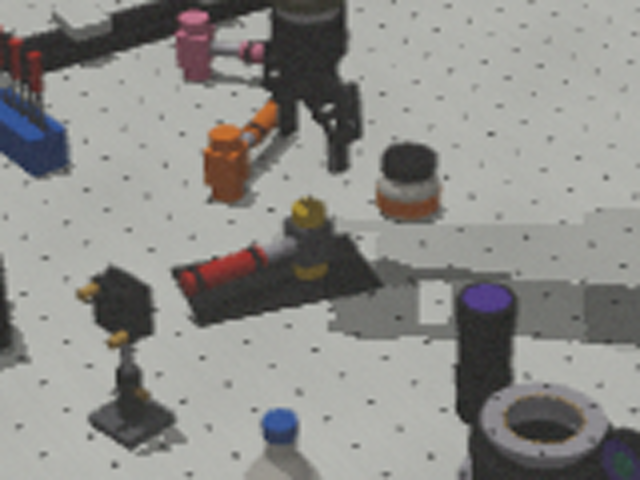

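The crop shows the gripper with fingertips near (315,150), the mallet head top at (309,212) and a free path between them. I'll check this by projection, and triangulate the head too.

Run:
```python
from h import *
c=ctrl.camera("scene"); s=ctrl.state()
f=lambda X:((proj(c,X)-[200,140])*4).round(0)
p=s["tcp_pos"]; print(p,f(p),f(p-[0,0,.019]),"head top pred",f([.4805,-.2168,.084]))
print("head from scene",onz(c,200+309/4,140+210/4,.084), "cup top scene",onz(c,200+545/4,140+422/4,.088))
print("cup pred",f([.5032,.205,.088]),f([.5005,.201,.088]))
t=ctrl.camera("top"); cv2.imwrite("pics/t1.png",t["image"])
```

```text
[ 0.4806828  -0.2141165   0.15968916] [307. 143.] [307. 159.] head top pred [307. 206.]
head from scene [ 0.48309064 -0.20839943  0.084     ] cup top scene [0.50124016 0.20685511 0.088     ]
cup pred [542. 422.] [542. 418.]
```

```bash
python3 -m handwheel '{"gripper":[-1,-1,-1,-1,-1,-1,1,1,1,1,1,1],"delta_pos":[[40,0,0],[80,0,0],[110,0,-1],[116,0,-1],[116,0,-1],[116,0,-1],[116,0,-1],[116,0,-1],[116,0,-1],[116,0,-1],[116,0,-1],[116,0,-1]],"twist":[0,0,0,0,0,0,0,0,0,0,0,0]}' 100
python3 -m handwheel '{"gripper":[1,1,1,1,1,1],"delta_pos":[[0,0,0],[0,0,0],[0,0,0],[0,0,0],[0,0,0],[0,0,0]],"twist":[0,0,0,0,0,0]}'
```

```text
time_s: 3.08
tcp_pos: [0.4818, -0.2162, 0.0458]
tcp_rot: [0.505, -0.496, -0.503, -0.496]
wrist_force: [-2.4, -0.3, 8.1]
grip_width: 0.458
time_s: 3.58
tcp_pos: [0.4818, -0.2162, 0.0458]
tcp_rot: [0.505, -0.496, -0.503, -0.496]
wrist_force: [-0.8, 0.2, 8.4]
grip_width: 0.458
```

```bash
python3 -m handwheel '{"gripper":[1,1,1,1,1,1,1,1,1],"delta_pos":[[-15,0,0],[-40,0,0],[-80,0,0],[-120,0,0],[-160,0,0],[-185,0,0],[-185,0,0],[-185,0,0],[-185,0,0]],"twist":[0,0,0,0,0,0,0,0,0]}'
python3 - <<'E'
from h import *
from scipy.spatial.transform import Rotation as Ro
s=ctrl.state();R=Ro.from_quat(s["tcp_rot"]).as_matrix();p=s["tcp_pos"];print(p,R.round(3).tolist(),s["wrist_force"])
C=np.array([.502,.204]);ex=np.array([np.cos(-.165),np.sin(-.165)]);ey=np.array([-ex[1],ex[0]])
print("centre delta",(R.T@(np.r_[C,p[2]]-p)*1e3).round(1))
for n,v in(("+x",ex),("-x",-ex),("+y",ey),("-y",-ey)):print(n,C+.043*v,(R.T@np.r_[v*43,0]).round(1))
c=ctrl.camera("scene"); cv2.imwrite("pics/s2.png",cv2.resize(c["image"][110:290,200:380],None,fx=3.3,fy=3.3,interpolation=cv2.INTER_CUBIC))
E
```

```text
time_s: 4.33
tcp_pos: [0.4804, -0.2151, 0.2273]
tcp_rot: [-0.503, 0.496, 0.506, 0.495]
wrist_force: [-0.2, -0.2, -6.2]
grip_width: 0.453
[ 0.48038193 -0.21507269  0.2272685 ] [[-0.003, -1.0, -0.017], [0.002, -0.017, 1.0], [-1.0, 0.003, 0.003]] [-0.19079836 -0.16472522 -6.21516113]
centre delta [  1.  -28.8 418.6]
+x [0.54441599 0.19693715] [ -0.2 -42.3  -7.8]
-x [0.45958401 0.21106285] [ 0.2 42.3  7.8]
+y [0.50906285 0.24641599] [ 0.1 -7.8 42.3]
-y [0.49493715 0.16158401] [ -0.1   7.8 -42.3]
```

View pics/s2.png

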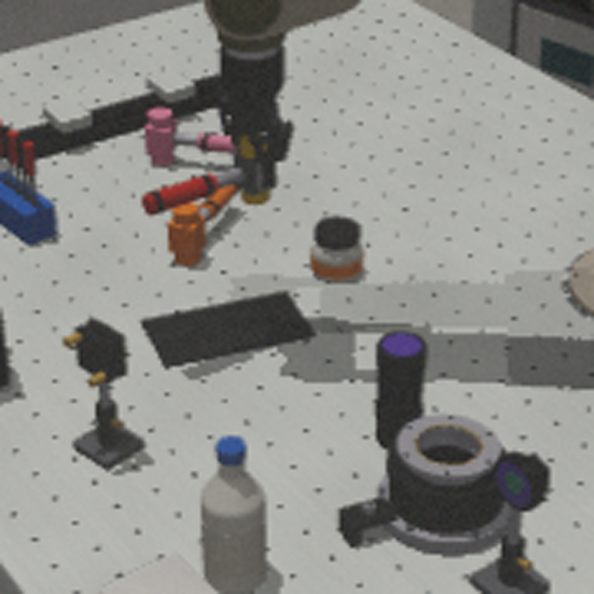

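The mallet hangs upright from the gripper (head at (255,180)), and the mat is empty. The cup stands proud at (450,445). Now I carry it over to the base's +x side of the flange.

```bash
python3 -m handwheel '{"gripper":[1,1,1,1,1,1,1,1,1,1,1,1],"delta_pos":[[0,-10,20],[0,-20,60],[0,-30,100],[0,-40,140],[0,-50,180],[0,-60,220],[0,-65,260],[0,-71,300],[0,-71,340],[0,-71,380],[0,-71,411],[0,-71,411]],"twist":[0,0,0,0,0,0,0,0,0,0,0,0]}'
python3 -m handwheel '{"gripper":[1,1,1,1,1,1],"delta_pos":[[0,0,0],[0,0,0],[30,0,0],[60,0,0],[75,0,0],[75,0,0]],"twist":[0,0,0,0,0,0]}'
python3 - <<'E'
from h import *
s=ctrl.state();print(s["tcp_pos"],s["wrist_force"])
for n in("scene","top"):
    c=ctrl.camera(n); u,v=proj(c,[.502,.204,.1]).astype(int); cv2.imwrite(f"pics/{n}3.png",cv2.resize(c["image"][max(v-60,0):v+50,u-60:u+60],(480,440),interpolation=cv2.INTER_CUBIC))
a=[cv2.imread(f"pics/{n}3.png") for n in("scene","top")]; cv2.imwrite("pics/both3.png",cv2.resize(np.hstack(a),(800,367)))
E
```

```text
time_s: 5.38
tcp_pos: [0.5435, 0.2017, 0.227]
tcp_rot: [-0.504, 0.495, 0.507, 0.494]
wrist_force: [-0.2, -0.5, -5.2]
grip_width: 0.454
time_s: 5.88
tcp_pos: [0.5433, 0.1949, 0.1501]
tcp_rot: [-0.502, 0.499, 0.506, 0.494]
wrist_force: [0.1, 0.8, -5.3]
grip_width: 0.457
[0.54332265 0.19485246 0.15007598] [ 0.07014648  0.79049644 -5.32449613]
```

View pics/both3.png

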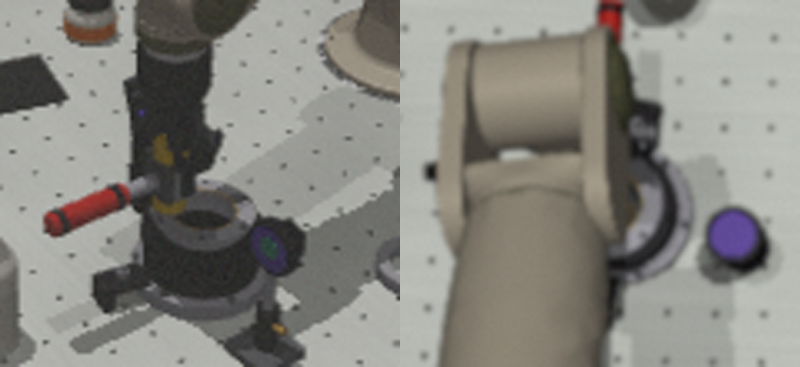

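The mallet face is over the base's +x side of the flange and the handle is clear of the bottle. I touch down slowly.

```bash
python3 -m handwheel '{"gripper":[1,1,1,1],"delta_pos":[[10,0,0],[15,0,0],[18,0,0],[19,0,0]],"twist":[0,0,0,0]}'; python3 -m handwheel '{"gripper":[1,1],"delta_pos":[[2,0,0],[2,0,0]],"twist":[0,0]}';  python3 -m handwheel '{"gripper":[1,1],"delta_pos":[[2,0,0],[2,0,0]],"twist":[0,0]}'
```

```text
time_s: 6.32
tcp_pos: [0.545, 0.1964, 0.135]
tcp_rot: [-0.504, 0.496, 0.504, 0.496]
wrist_force: [-0.3, 0.9, -5.3]
grip_width: 0.457
time_s: 6.48
tcp_pos: [0.5451, 0.1965, 0.1333]
tcp_rot: [-0.504, 0.496, 0.504, 0.496]
wrist_force: [1.0, -0.1, -5.6]
grip_width: 0.454
time_s: 6.65
tcp_pos: [0.5453, 0.1965, 0.1316]
tcp_rot: [0.504, -0.495, -0.504, -0.496]
wrist_force: [0.2, 0.8, -3.2]
grip_width: 0.46
```

```bash
python3 -m handwheel '{"gripper":[1,1],"delta_pos":[[2,0,0],[2,0,0]],"twist":[0,0]}';  python3 -m handwheel '{"gripper":[1,1,1],"delta_pos":[[3,0,0],[3,0,0],[3,0,0]],"twist":[0,0,0]}'
```

```text
time_s: 6.82
tcp_pos: [0.5454, 0.1965, 0.1296]
tcp_rot: [0.505, -0.495, -0.504, -0.496]
wrist_force: [0.7, 0.4, -2.8]
grip_width: 0.456
time_s: 7.07
tcp_pos: [0.5453, 0.1965, 0.1263]
tcp_rot: [0.504, -0.496, -0.504, -0.496]
wrist_force: [1.1, 0.3, -3.1]
grip_width: 0.457
```

```bash
python3 -m handwheel '{"gripper":[1,1,1,1,1,1,1,1],"delta_pos":[[-15,0,0],[-15,0,0],[-15,42,8],[-15,85,16],[-15,85,16],[-11,85,16],[-8,85,16],[-7,85,16]],"twist":[0,0,0,0,0,0,0,0]}';  python3 -m handwheel '{"gripper":[1,1],"delta_pos":[[2,0,0],[2,0,0]],"twist":[0,0]}';  python3 -m handwheel '{"gripper":[1,1],"delta_pos":[[2,0,0],[2,0,0]],"twist":[0,0]}'; python3 -m handwheel '{"gripper":[1,1],"delta_pos":[[2,0,0],[2,0,0]],"twist":[0,0]}'
```

```text
time_s: 7.73
tcp_pos: [0.4603, 0.2109, 0.1327]
tcp_rot: [-0.504, 0.496, 0.504, 0.496]
wrist_force: [1.2, -0.7, -6.1]
grip_width: 0.458
time_s: 7.9
tcp_pos: [0.4604, 0.2109, 0.131]
tcp_rot: [-0.504, 0.496, 0.504, 0.496]
wrist_force: [-0.5, 0.1, -6.4]
grip_width: 0.454
time_s: 8.07
tcp_pos: [0.4602, 0.2109, 0.1292]
tcp_rot: [0.504, -0.496, -0.504, -0.496]
wrist_force: [-0.2, 0.5, -5.5]
grip_width: 0.456
time_s: 8.23
tcp_pos: [0.46, 0.211, 0.1273]
tcp_rot: [0.504, -0.496, -0.504, -0.496]
wrist_force: [1.5, -0.1, -4.6]
grip_width: 0.454
```

```bash
python3 -m handwheel '{"gripper":[1,1,1],"delta_pos":[[3,0,0],[3,0,0],[3,0,0]],"twist":[0,0,0]}'; python3 -m handwheel '{"gripper":[1,1,1,1,1,1,1,1,1],"delta_pos":[[-15,0,0],[-15,0,0],[-15,-35,-25],[-15,-50,30],[-15,-50,34],[-10,-50,34],[-8,-50,34],[-6,-50,34],[-6,-50,34]],"twist":[0,0,0,0,0,0,0,0,0]}';  python3 -m handwheel '{"gripper":[1,1],"delta_pos":[[2,0,0],[2,0,0]],"twist":[0,0]}';  python3 -m handwheel '{"gripper":[1,1],"delta_pos":[[2,0,0],[2,0,0]],"twist":[0,0]}'
```

```text
time_s: 8.48
tcp_pos: [0.4598, 0.211, 0.1242]
tcp_rot: [0.504, -0.496, -0.504, -0.496]
wrist_force: [-0.6, 0.5, -3.4]
grip_width: 0.458
time_s: 9.23
tcp_pos: [0.5087, 0.2455, 0.1296]
tcp_rot: [-0.504, 0.496, 0.505, 0.495]
wrist_force: [-1.0, -0.3, -6.1]
grip_width: 0.455
time_s: 9.4
tcp_pos: [0.5091, 0.2456, 0.1282]
tcp_rot: [-0.504, 0.496, 0.504, 0.496]
wrist_force: [0.5, -0.4, -5.6]
grip_width: 0.456
time_s: 9.57
tcp_pos: [0.5094, 0.2458, 0.1264]
tcp_rot: [0.504, -0.496, -0.504, -0.496]
wrist_force: [-0.4, 0.1, -5.2]
grip_width: 0.453
```

```bash
python3 -m handwheel '{"gripper":[1,1],"delta_pos":[[2,0,0],[2,0,0]],"twist":[0,0]}'; python3 -m handwheel '{"gripper":[1,1],"delta_pos":[[2,0,0],[2,0,0]],"twist":[0,0]}'; python3 -m handwheel '{"gripper":[1,1,1,1,1,1,1,1,1],"delta_pos":[[-15,0,0],[-15,0,0],[-15,8,-42],[-15,16,-84],[-15,16,-85],[-10,16,-85],[-7,16,-85],[-5,16,-85],[-5,16,-85]],"twist":[0,0,0,0,0,0,0,0,0]}';  python3 -m handwheel '{"gripper":[1,1],"delta_pos":[[2,0,0],[2,0,0]],"twist":[0,0]}';  python3 -m handwheel '{"gripper":[1,1],"delta_pos":[[2,0,0],[2,0,0]],"twist":[0,0]}'
```

```text
time_s: 9.73
tcp_pos: [0.5094, 0.2459, 0.1245]
tcp_rot: [0.504, -0.495, -0.504, -0.496]
wrist_force: [0.2, 0.0, -3.4]
grip_width: 0.452
time_s: 9.9
tcp_pos: [0.5094, 0.246, 0.1225]
tcp_rot: [0.504, -0.495, -0.504, -0.496]
wrist_force: [1.0, 1.5, -2.4]
grip_width: 0.455
time_s: 10.65
tcp_pos: [0.4944, 0.1614, 0.1265]
tcp_rot: [-0.504, 0.496, 0.505, 0.495]
wrist_force: [-0.3, 0.6, -5.8]
grip_width: 0.461
time_s: 10.82
tcp_pos: [0.4947, 0.1613, 0.1252]
tcp_rot: [-0.504, 0.495, 0.505, 0.495]
wrist_force: [0.1, -0.5, -5.4]
grip_width: 0.458
time_s: 10.98
tcp_pos: [0.4947, 0.1609, 0.1234]
tcp_rot: [0.504, -0.495, -0.504, -0.496]
wrist_force: [-0.3, 0.8, -3.9]
grip_width: 0.453
```

```bash
python3 -m handwheel '{"gripper":[1,1,1],"delta_pos":[[3,0,0],[3,0,0],[3,0,0]],"twist":[0,0,0]}'; python3 -m handwheel '{"gripper":[1,1,1,1,1,1,1,1,1],"delta_pos":[[-15,0,0],[-15,0,0],[-15,-25,25],[-15,-50,34],[-15,-50,34],[-10,-50,34],[-7,-50,34],[-5,-50,34],[-5,-50,34]],"twist":[0,0,0,0,0,0,0,0,0]}';  python3 -m handwheel '{"gripper":[1,1],"delta_pos":[[2,0,0],[2,0,0]],"twist":[0,0]}';  python3 -m handwheel '{"gripper":[1,1],"delta_pos":[[2,0,0],[2,0,0]],"twist":[0,0]}'
```

```text
time_s: 11.23
tcp_pos: [0.4947, 0.1607, 0.1203]
tcp_rot: [0.504, -0.496, -0.504, -0.496]
wrist_force: [0.6, 0.5, -4.0]
grip_width: 0.455
time_s: 11.98
tcp_pos: [0.5433, 0.1951, 0.1246]
tcp_rot: [-0.504, 0.496, 0.505, 0.495]
wrist_force: [0.1, 0.9, -5.2]
grip_width: 0.456
time_s: 12.15
tcp_pos: [0.544, 0.1953, 0.1234]
tcp_rot: [0.504, -0.496, -0.504, -0.496]
wrist_force: [-0.2, -0.1, -5.8]
grip_width: 0.454
time_s: 12.32
tcp_pos: [0.5443, 0.1954, 0.1216]
tcp_rot: [0.504, -0.496, -0.504, -0.496]
wrist_force: [-0.0, -1.0, -3.5]
grip_width: 0.454
```

```bash
python3 -m handwheel '{"gripper":[1,1,1],"delta_pos":[[3,0,0],[3,0,0],[3,0,0]],"twist":[0,0,0]}'; python3 -m handwheel '{"gripper":[1,1,1,1,1,1,1,1],"delta_pos":[[-15,0,0],[-15,0,0],[-15,42,8],[-15,85,16],[-15,85,16],[-10,85,16],[-7,85,16],[-5,85,16]],"twist":[0,0,0,0,0,0,0,0]}';  python3 -m handwheel '{"gripper":[1,1],"delta_pos":[[2,0,0],[2,0,0]],"twist":[0,0]}';  python3 -m handwheel '{"gripper":[1,1],"delta_pos":[[2,0,0],[2,0,0]],"twist":[0,0]}'; python3 -m handwheel '{"gripper":[1,1],"delta_pos":[[2,0,0],[2,0,0]],"twist":[0,0]}'
```

```text
time_s: 12.57
tcp_pos: [0.5445, 0.1955, 0.1186]
tcp_rot: [0.504, -0.495, -0.504, -0.496]
wrist_force: [0.7, 0.9, -1.5]
grip_width: 0.454
time_s: 13.23
tcp_pos: [0.4595, 0.2099, 0.1227]
tcp_rot: [0.504, -0.496, -0.504, -0.496]
wrist_force: [0.5, -0.2, -5.6]
grip_width: 0.457
time_s: 13.4
tcp_pos: [0.4594, 0.2098, 0.1209]
tcp_rot: [-0.504, 0.496, 0.504, 0.496]
wrist_force: [-0.5, -0.1, -5.7]
grip_width: 0.456
time_s: 13.57
tcp_pos: [0.4593, 0.2099, 0.1193]
tcp_rot: [0.504, -0.496, -0.504, -0.496]
wrist_force: [0.1, -0.6, -5.3]
grip_width: 0.455
time_s: 13.73
tcp_pos: [0.4592, 0.21, 0.1177]
tcp_rot: [0.504, -0.495, -0.504, -0.496]
wrist_force: [0.2, -0.6, -0.7]
grip_width: 0.455
```

```bash
python3 -m handwheel '{"gripper":[1,1],"delta_pos":[[2,0,0],[2,0,0]],"twist":[0,0]}'; python3 -m handwheel '{"gripper":[1,1,1,1,1,1,1,1,1],"delta_pos":[[-15,0,0],[-15,0,0],[-15,-35,-25],[-15,-50,30],[-15,-50,34],[-10,-50,34],[-7,-50,34],[-5,-50,34],[-5,-50,34]],"twist":[0,0,0,0,0,0,0,0,0]}';  python3 -m handwheel '{"gripper":[1,1],"delta_pos":[[2,0,0],[2,0,0]],"twist":[0,0]}';  python3 -m handwheel '{"gripper":[1,1],"delta_pos":[[2,0,0],[2,0,0]],"twist":[0,0]}'; python3 -m handwheel '{"gripper":[1,1],"delta_pos":[[2,0,0],[2,0,0]],"twist":[0,0]}'
```

```text
time_s: 13.9
tcp_pos: [0.4593, 0.2101, 0.1172]
tcp_rot: [0.505, -0.495, -0.504, -0.496]
wrist_force: [-6.3, -2.5, 15.4]
grip_width: 0.456
time_s: 14.65
tcp_pos: [0.5076, 0.2444, 0.1194]
tcp_rot: [-0.504, 0.496, 0.505, 0.495]
wrist_force: [-0.1, 0.6, -6.1]
grip_width: 0.455
time_s: 14.82
tcp_pos: [0.5081, 0.2446, 0.1182]
tcp_rot: [-0.504, 0.496, 0.504, 0.496]
wrist_force: [0.1, -0.3, -6.6]
grip_width: 0.455
time_s: 14.98
tcp_pos: [0.5084, 0.2447, 0.1174]
tcp_rot: [0.505, -0.496, -0.504, -0.496]
wrist_force: [-2.9, -0.6, 2.6]
grip_width: 0.458
time_s: 15.15
tcp_pos: [0.5085, 0.2448, 0.1171]
tcp_rot: [0.505, -0.495, -0.504, -0.496]
wrist_force: [-9.2, -3.7, 19.7]
grip_width: 0.457
```

The −x and +y sides bottom hard at TCP z 0.1172, which is the home height. Next −y, then +x.

```bash
python3 -m handwheel '{"gripper":[1,1,1,1,1,1,1,1,1],"delta_pos":[[-18,0,0],[-18,0,0],[-18,8,-42],[-18,16,-84],[-18,16,-85],[-12,16,-85],[-9,16,-85],[-7,16,-85],[-7,16,-85]],"twist":[0,0,0,0,0,0,0,0,0]}';  python3 -m handwheel '{"gripper":[1,1],"delta_pos":[[2,0,0],[2,0,0]],"twist":[0,0]}';  python3 -m handwheel '{"gripper":[1,1],"delta_pos":[[2,0,0],[2,0,0]],"twist":[0,0]}';  python3 -m handwheel '{"gripper":[1,1,1],"delta_pos":[[3,0,0],[3,0,0],[3,0,0]],"twist":[0,0,0]}'
python3 -m handwheel '{"gripper":[1,1,1,1,1,1,1,1,1],"delta_pos":[[-18,0,0],[-18,0,0],[-18,-25,25],[-18,-50,34],[-18,-50,34],[-12,-50,34],[-9,-50,34],[-7,-50,34],[-7,-50,34]],"twist":[0,0,0,0,0,0,0,0,0]}';  python3 -m handwheel '{"gripper":[1,1],"delta_pos":[[2,0,0],[2,0,0]],"twist":[0,0]}';  python3 -m handwheel '{"gripper":[1,1],"delta_pos":[[2,0,0],[2,0,0]],"twist":[0,0]}';  python3 -m handwheel '{"gripper":[1,1,1],"delta_pos":[[3,0,0],[3,0,0],[3,0,0]],"twist":[0,0,0]}'
```

```text
time_s: 15.9
tcp_pos: [0.4934, 0.1603, 0.1204]
tcp_rot: [-0.504, 0.496, 0.505, 0.495]
wrist_force: [0.1, -0.0, -6.0]
grip_width: 0.457
time_s: 16.07
tcp_pos: [0.4936, 0.1601, 0.119]
tcp_rot: [-0.504, 0.496, 0.505, 0.495]
wrist_force: [-0.7, -0.7, -5.9]
grip_width: 0.455
time_s: 16.23
tcp_pos: [0.4939, 0.1599, 0.1176]
tcp_rot: [0.504, -0.495, -0.504, -0.496]
wrist_force: [-0.5, 0.7, -5.1]
grip_width: 0.457
time_s: 16.48
tcp_pos: [0.4941, 0.1599, 0.1171]
tcp_rot: [0.505, -0.495, -0.504, -0.496]
wrist_force: [-9.8, -1.0, 21.8]
grip_width: 0.46
time_s: 17.23
tcp_pos: [0.5423, 0.1941, 0.1205]
tcp_rot: [-0.504, 0.496, 0.505, 0.495]
wrist_force: [0.4, 0.4, -5.2]
grip_width: 0.459
time_s: 17.4
tcp_pos: [0.5429, 0.1943, 0.1192]
tcp_rot: [-0.504, 0.496, 0.504, 0.496]
wrist_force: [-1.1, 0.0, -5.5]
grip_width: 0.455
time_s: 17.57
tcp_pos: [0.5432, 0.1944, 0.1176]
tcp_rot: [0.504, -0.496, -0.504, -0.496]
wrist_force: [1.0, 0.3, -4.2]
grip_width: 0.46
time_s: 17.82
tcp_pos: [0.5435, 0.1945, 0.1171]
tcp_rot: [0.505, -0.495, -0.504, -0.496]
wrist_force: [-8.0, -2.7, 15.6]
grip_width: 0.457
```

All four sides are now at 0.1171. I check −x and +y once more, since the later taps could have raised them.

```bash
python3 -m handwheel '{"gripper":[1,1,1,1,1,1,1,1,1],"delta_pos":[[-18,0,0],[-18,0,0],[-18,42,8],[-18,85,16],[-18,85,16],[-12,85,16],[-9,85,16],[-7,85,16],[-7,85,16]],"twist":[0,0,0,0,0,0,0,0,0]}';  python3 -m handwheel '{"gripper":[1,1],"delta_pos":[[2,0,0],[2,0,0]],"twist":[0,0]}';  python3 -m handwheel '{"gripper":[1,1],"delta_pos":[[2,0,0],[2,0,0]],"twist":[0,0]}';  python3 -m handwheel '{"gripper":[1,1,1],"delta_pos":[[3,0,0],[3,0,0],[3,0,0]],"twist":[0,0,0]}'
python3 -m handwheel '{"gripper":[1,1,1,1,1,1,1,1,1],"delta_pos":[[-18,0,0],[-18,0,0],[-18,-35,-25],[-18,-50,30],[-18,-50,34],[-12,-50,34],[-9,-50,34],[-7,-50,34],[-7,-50,34]],"twist":[0,0,0,0,0,0,0,0,0]}';  python3 -m handwheel '{"gripper":[1,1],"delta_pos":[[4,0,0],[4,0,0]],"twist":[0,0]}';  python3 -m handwheel '{"gripper":[1,1,1],"delta_pos":[[3,0,0],[3,0,0],[3,0,0]],"twist":[0,0,0]}'; python3 -m handwheel '{"gripper":[1,1,1,1,1,1],"delta_pos":[[-30,0,0],[-70,0,0],[-110,0,0],[-115,0,0],[-115,0,0],[-115,0,0]],"twist":[0,0,0,0,0,0]}'
```

```text
time_s: 18.57
tcp_pos: [0.4584, 0.2087, 0.1206]
tcp_rot: [-0.504, 0.496, 0.504, 0.496]
wrist_force: [-0.7, 0.7, -6.2]
grip_width: 0.454
time_s: 18.73
tcp_pos: [0.4582, 0.2088, 0.1189]
tcp_rot: [-0.504, 0.496, 0.504, 0.496]
wrist_force: [-0.1, -0.0, -5.9]
grip_width: 0.457
time_s: 18.9
tcp_pos: [0.4583, 0.209, 0.1176]
tcp_rot: [0.504, -0.495, -0.504, -0.496]
wrist_force: [0.1, -1.0, -4.3]
grip_width: 0.457
time_s: 19.15
tcp_pos: [0.4584, 0.209, 0.117]
tcp_rot: [0.505, -0.495, -0.504, -0.496]
wrist_force: [-10.4, -3.1, 23.4]
grip_width: 0.458
time_s: 19.9
tcp_pos: [0.5067, 0.2434, 0.1204]
tcp_rot: [-0.504, 0.496, 0.505, 0.495]
wrist_force: [0.2, 1.1, -4.8]
grip_width: 0.457
time_s: 20.07
tcp_pos: [0.5074, 0.2436, 0.1175]
tcp_rot: [0.504, -0.496, -0.504, -0.496]
wrist_force: [0.2, -0.5, -5.4]
grip_width: 0.455
time_s: 20.32
tcp_pos: [0.5086, 0.244, 0.1164]
tcp_rot: [0.505, -0.494, -0.503, -0.497]
wrist_force: [3.4, 0.0, 6.8]
grip_width: 0.456
time_s: 20.82
tcp_pos: [0.5067, 0.2436, 0.228]
tcp_rot: [-0.504, 0.496, 0.505, 0.495]
wrist_force: [-1.1, -0.3, -5.8]
grip_width: 0.459
```

```bash
python3 -m handwheel '{"gripper":[1,1,1,1,1,1,1,1,1,1,1,1],"delta_pos":[[0,0,-20],[0,3,-60],[0,6,-100],[0,10,-140],[0,15,-180],[0,20,-220],[0,25,-260],[0,30,-300],[0,34,-340],[0,34,-380],[0,34,-420],[0,34,-450]],"twist":[0,0,0,0,0,0,0,0,0,0,0,0]}'; python3 -m handwheel '{"gripper":[1,1,1,1],"delta_pos":[[0,0,-9],[0,0,-9],[0,0,-9],[0,0,-9]],"twist":[0,0,0,0]}'
python3 - <<'E'
from h import *
s=ctrl.state();print(s["tcp_pos"],s["wrist_force"])
c=ctrl.camera("top"); a=c["image"][175:275,140:240]; e=ctrl.camera("scene")["image"][210:310,280:380]
cv2.imwrite("pics/cup4.png",cv2.resize(np.hstack([e,a]),None,fx=4,fy=4,interpolation=cv2.INTER_CUBIC))
E
```

```text
time_s: 21.82
tcp_pos: [0.4798, -0.2093, 0.2269]
tcp_rot: [-0.503, 0.497, 0.505, 0.496]
wrist_force: [0.4, 0.0, -5.9]
grip_width: 0.454
time_s: 22.15
tcp_pos: [0.4809, -0.2143, 0.2283]
tcp_rot: [-0.504, 0.495, 0.505, 0.495]
wrist_force: [0.1, 1.0, -5.7]
grip_width: 0.457
[ 0.48094113 -0.21430719  0.22832439] [ 0.12934246  1.00005038 -5.71009567]
```

View pics/cup4.png

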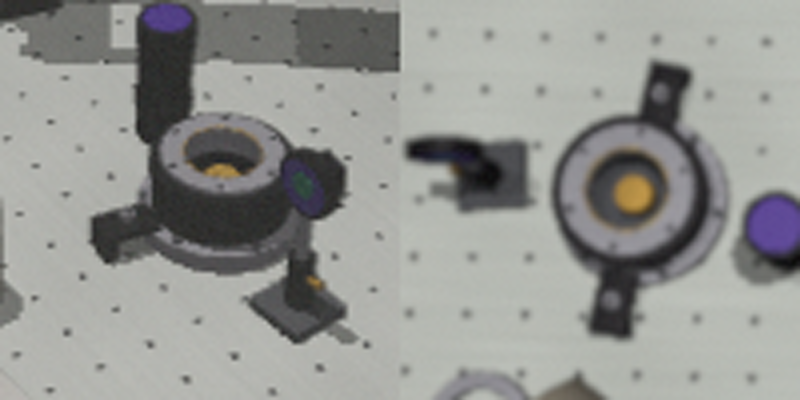

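The flange now lies flat on the barrel (scene crop (223,150), top crop (627,188)), and the tube and lens post have not moved. Next I set the mallet down.

```bash
python3 -m handwheel '{"gripper":[1,1,1,1,1,1,1,1],"delta_pos":[[40,0,0],[80,0,0],[120,0,0],[155,0,0],[170,0,0],[176,0,0],[178,0,0],[178,0,0]],"twist":[0,0,0,0,0,0,0,0]}'; python3 -m handwheel '{"gripper":[1,1,1,1],"delta_pos":[[2,0,0],[3,0,0],[3,0,0],[3,0,0]],"twist":[0,0,0,0]}'
```

```text
time_s: 22.92
tcp_pos: [0.4818, -0.2156, 0.0522]
tcp_rot: [0.505, -0.495, -0.504, -0.496]
wrist_force: [-0.1, 0.3, -4.2]
grip_width: 0.457
time_s: 23.25
tcp_pos: [0.4814, -0.2158, 0.049]
tcp_rot: [0.505, -0.496, -0.504, -0.496]
wrist_force: [0.2, -1.1, -5.3]
grip_width: 0.456
```

```bash
python3 -m handwheel '{"gripper":[1,1,1,1],"delta_pos":[[2,0,0],[3,0,0],[3,0,0],[3,0,0]],"twist":[0,0,0,0]}';python3 -m handwheel '{"gripper":[1,1,1],"delta_pos":[[1,0,0],[1,0,0],[1,0,0]],"twist":[0,0,0]}'
```

```text
time_s: 23.58
tcp_pos: [0.4812, -0.2157, 0.0453]
tcp_rot: [-0.504, 0.496, 0.504, 0.496]
wrist_force: [0.1, -0.8, -5.4]
grip_width: 0.458
time_s: 23.83
tcp_pos: [0.4812, -0.2157, 0.045]
tcp_rot: [0.504, -0.496, -0.504, -0.496]
wrist_force: [-4.1, 2.4, 6.1]
grip_width: 0.456
```

Contact made. I back off slightly, open gently and retreat straight up.

```bash
python3 -m handwheel '{"gripper":[1,0.05,0,-0.2,-0.5,-1,-1,-1,-1,-1],"delta_pos":[[-1,0,0],[-1,0,0],[-1,0,0],[-1,0,0],[-1,0,0],[-1,0,0],[-1,0,0],[-1,0,0],[-1,0,0],[-1,0,0]],"twist":[0,0,0,0,0,0,0,0,0,0]}'; python3 -m handwheel '{"gripper":[-1,-1,-1,-1,-1,-1,-1],"delta_pos":[[-10,0,0],[-30,0,0],[-70,0,0],[-110,0,0],[-150,0,0],[-180,0,0],[-180,0,0]],"twist":[0,0,0,0,0,0,0]}'
python3 -m handwheel '{"gripper":[-1,-1,-1,-1,-1,-1],"delta_pos":[[0,40,40],[0,80,80],[0,120,120],[0,120,120],[0,120,120],[0,120,120]],"twist":[0,0,0,0,0,0]}'
python3 - <<'E'
from h import *
s=ctrl.state();print(s["tcp_pos"],s["wrist_force"])
for n in("scene","top"): cv2.imwrite(f"pics/{n}5.png",ctrl.camera(n)["image"])
a=cv2.imread("pics/scene5.png")[140:320,190:430];b=cv2.imread("pics/top5.png")[130:310,100:400]
b=cv2.resize(b,(240,144)); b=cv2.copyMakeBorder(b,0,36,0,0,0)
cv2.imwrite("pics/end.png",cv2.resize(np.hstack([a,b]),(800,300),interpolation=cv2.INTER_CUBIC))
E
```

```text
time_s: 24.67
tcp_pos: [0.4812, -0.2157, 0.0454]
tcp_rot: [0.504, -0.496, -0.504, -0.496]
wrist_force: [0.6, -0.3, 0.2]
grip_width: 0.998
time_s: 25.25
tcp_pos: [0.4828, -0.2167, 0.2326]
tcp_rot: [0.508, -0.495, -0.5, -0.496]
wrist_force: [1.6, -0.7, 0.4]
grip_width: 0.998
time_s: 25.75
tcp_pos: [0.3582, -0.0967, 0.226]
tcp_rot: [0.505, -0.495, -0.504, -0.495]
wrist_force: [-0.0, -0.5, -0.2]
grip_width: 0.998
[ 0.35822218 -0.09667385  0.22596368] [-0.01617699 -0.48547835 -0.21179375]
```

View pics/end.png

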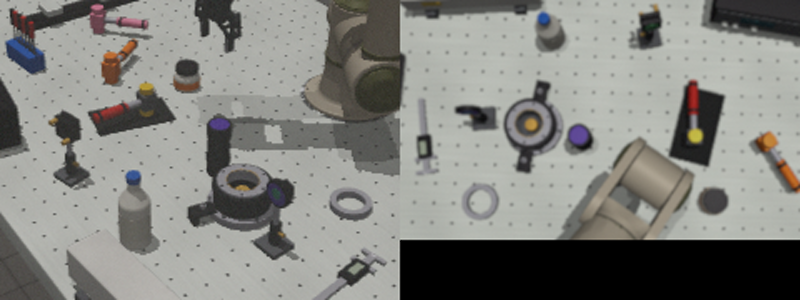

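The mallet stands on its face on the mat (scene (146,100), top (695,135)). The cup is flush, the bystanders are in place and the gripper is clear, so I hand in.

```bash
python3 -c "
from workcell import ctrl; print(ctrl.finish_job())"
```

```text
the job is handed in; nothing more can be done
None
```

The cup is tapped home, the mallet is back on the mat, and the job was handed in at about 26 s of the 72 s allowed.

- **Tapping:** I gripped the mallet by its steel head and tapped with the lower yellow face, a few millimetres at a time, on the base's +x, −x, +y and −y sides of the flange. The lean never went above about 2 to 3 degrees by my estimate from the contact heights; I did not measure it directly.
- **Cup seating:** All four sides came to a hard stop at the same tool height, 0.1171 m within 0.1 mm. Going back to −x gave 0.1170 m again. The repeat on +y was less clean: 0.1164 m with less force, probably because the mallet tipped slightly in the grip. The picture afterwards showed the flange flat on the housing.
- **Mallet and the rest:** It stands on a face on the mat where it started. The bystanders I could see look unmoved, judged by eye from the last pictures, and the wrist force was about zero at hand-in. The highest wrist force I read was about 26 N.

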